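Open the sprung tile fixture, shim the narrow tile and hold it flush

ROBOT

A 7-joint arm with a two-finger parallel gripper is mounted at the origin on the work surface. World frame = base frame: x ahead of the robot, y to its left, z up, the work surface at z = 0. Lengths are in m, angles in rad, forces in N, time in s.
With the tool pointing down it reaches from about 0.425 to 0.875 m from the base axis. Payload 8.4 kg.
Tool frame: the origin (TCP) lies on the centre line of the jaws, within the pads' length; the fingertips stand 25 mm ahead of it and the grasp point (between the pads) lies 6 mm ahead of it (arm.nose_length is the distance from the TCP to the fingertips, in m); z points along the fingers, x is the direction in which the jaws open and shut, and the axes are right-handed (so a half turn about z gives the same grasp; the last joint's range is limited). The gripper opens to 87 mm and grips with 3 to 60 N. Pads are 19 mm wide; open, the fingers measure 117 mm over their backs; the gripper's body (75 mm by 190 mm) begins 51 mm behind the grasp point.
Start: joints at [1.044, 0.333, 0.04, 1.465, -0.013, 1.343, -0.059], TCP at [0.27, -0.591, 0.248] pointing down, gripper open.
Joint ranges: [-2.58, 2.58], [-0.38, 2.09], [-1.3, 1.39], [0.25, 2.4], [-1.5, 4.64], [0.08, 2.09], [-2.65, 2.65]. Speed limits (rad/s): [2.22, 2.22, 2.79, 2.79, 3.14, 3.14, 3.14].

INTERFACE

Orientations are given as a 3x3 rotation matrix whose columns are the frame's x, y, z axes.
In Python, from bench import arm gives the robot as it stands.
- The arm moves only by the tool carry_out, never from a script. Its argument "moves" is a list of rows, each an object of numbers: "tx", "ty", "tz": the shift along the tool's x, y, z in cm; "spin": the turn about the tool's z in rad. A call has 1 to 12 rows; each row is the pose to reach, as a shift and turn from the pose commanded when the call began, along the tool's axes at that moment; what a row does not reach only later rows make up. A row lasts 1/12 s, in which the tool goes at most 41.7 mm and 7.16 degrees, less where a joint would pass 70% of its speed; a pose out of reach is approached as far as the arm can. A call with a gripper value outside its range is refused whole. "gripper" is the closure in counts, from 0 (fully open) to 255 (shut), set as the call begins (left out, the last holds). The fingers move at their own pace and stop on an object; "newtons" is the grip in N (left out, the last holds). Time passes only in rows, so rows that repeat a pose let the fingers close. It gives the time, the measured TCP pose, the force and the opening at its end, in the units of the state.
- arm.state(): the state, without advancing time (a new reading comes with each control period).
- arm.snapshot(name): name is "scene" or "top" or "wrist"; returns a dict with "image" (480x640x3 uint8, red, green, blue), "camera_matrix" (3x3 intrinsics, pixels), "extrinsics" (4x4, takes a point from camera to world coordinates). Camera axes: x right, y up, looking along -z (the intrinsics and any distortion apply to the point x, -y, -z); pixel columns grow to the right and rows downward; lengths in m; the calibration is good to about 2 mm. The wrist camera is an equidistant fisheye: a pixel r from the principal point sees the ray r / f radians off the axis. A picture is of the moment at which its call begins. There is no depth.
- arm.finish_job(): hands the job in, once; it reports no verdict.
Trained networks look in a picture, given as the dict that the camera call returned (one of the last four; its "shot" number tells which), for a name from the list of things; names that differ only in an ending like _2 or _b are one class to them, and where a whole thing is asked for, a point or a joint stands for the part that bears it (a point fixed in the world has none). Each returns a list of dicts, best first, with "p" (0 to 1); they miss things now and then, are a little off and sometimes report something else, mostly with a low value. They report only what shows in the picture. A call takes as long as a camera call. They do not tell look-alikes from the thing itself.
- arm.masks_of(picture, name): "pixels" (480x640 bool, what is visible of it) and "extent" ([centre column, centre row, width, height] in pixels, round what is visible of it).
The state is a dict: "time_s": time; "qpos": joint angles; "joint_vel": joint speeds; "joint_torque": joint torques, N m; "position": TCP position; "ee_rot": TCP orientation; "ft_force": force on the tool from outside, world axes, zero at the start; "moment": the same for the moment, N m; "grip_width": opening from 0.0 (shut) to 1.0 (fully open).
Only numpy, scipy, OpenCV 4.12 (cv2) and the standard library are available. Lean on these libraries where they do the work, as an engineer would, in place of code of your own. Each camera call takes 0.05 s, during which the arm holds its last target. There are 200 camera calls.

TASK

Wind the fixture's key clockwise in several part turns up to its stop, so that the sprung jaw draws back. Then stand the white plastic spacer block upright between jaw and tile, down on the bed in the one gap that is wide enough for it (next to the narrower tile), and push it sideways so that this tile is pressed squarely flush against the fixed fence. Finish while still holding the spacer and pressing firmly (about 10 N), touching the tile with the spacer only, and leave the wider tile and the bottles and glassware where they are.

Things in the scene. Friction and masses are not known exactly. Their poses are not given: they have to be found in the camera images.
- fixture: Dark metal tile fixture fixed to the bench, yaw varies. Base plate 156 mm in its x, its y from -94 to +102 mm, 10 mm thick; its top is the bed. Origin: underside. In its axes the fence's inner face is at y = -50 mm, the jaw faces it, the key housing (66 mm in x, y 43 to 89, top 42 mm above bench) is behind the jaw with the key on it at x 0, y +66. Grey guide bushes at x -55 and 55, y 46 to 66, top 30.
- bed_mid (a point): Point on the bed (10 mm above the bench) between the two bays; axes as the fixture's. The bays lie side by side, centred 35 mm to its -x and +x, parted by a low rib (6 mm thick, 10 mm tall). The narrower tile lies in one bay, the wider in the other; which is where varies.
- fence: Fixed steel fence, 150 mm long in x, 18 mm tall above the bed. Origin at the lower edge of its inner face, half-way along; axes as the fixture's, the face looks to +y.
- jaw: Sprung steel jaw opposite the fence, 146 mm long in x, 14 mm thick, 18 mm tall above the bed. Origin at the lower edge of its face (which looks to -y), half-way along; axes as the fixture's. Only the key moves it: 5 mm to +y per rad, face 54 mm from the fence's face at key 0, 66 mm at the stop.
- key (a joint): Turn of the steel winding key about its upright axis, rad: grows clockwise seen from above, from 0 to a hard stop at 2.4; starts between 0 and 0.5. Takes at most about 0.2 N m and stays where it is let go.
- key_grip (a point): Middle of the key's flat wing: 40 mm long, 10 mm thick, 30 mm tall, top about 82 mm above the bench. The point lies on the key's axis, 66 mm above the bench. Its x axis runs along the wing and turns with the key; at key 0 it is parallel to the fixture's x.
- narrow_center (a point): Centre of the narrower white ceramic tile, flat on the bed: 56 mm in its x, 36 mm in its y, 18 mm tall. Loose, 0.1 kg, starts 1 to 4 mm off the fence, slightly askew. Axes nearly as the fixture's.
- wide_center (a point): Centre of the wider white ceramic tile in the other bay: 56 mm in its x, 49 mm in its y, 18 mm tall. Loose. The gap beside it never gets wide enough for the spacer.
- spacer_center (a point): Centre (half-way up) of the loose white plastic spacer standing upright on the bench: 36 mm in its x, 22 mm in its y (the thickness for the gap), 80 mm tall, 0.08 kg; lowest 6 mm stepped in 3 mm all round. On the bed its centre is 50 mm above the bench; grip it across the 22 mm at its centre or higher, so that the fingers pass above tile and jaw (tops 28 mm above the bench).
- tile_narrow: The narrower tile again, with its origin at the middle of its underside.
- spacer: The spacer again, with its origin at the middle of its underside.
- beaker_a_mid (a point): Bystander: small glass beaker, 52 mm across, 62 mm tall; its centre.
- beaker_b_mid (a point): Bystander: glass beaker, 64 mm across, 75 mm tall; its centre.
- jar_amber_mid (a point): Bystander: squat amber jar with black cap, 54 mm across, 75 mm tall; its centre.
- vial_a_mid (a point): Bystander: small amber vial, 24 mm across, 45 mm tall; its centre.
- vial_b_mid (a point): Bystander: second small amber vial, 24 mm across, 45 mm tall; its centre.
- bottle_blue_mid (a point): Bystander: clear bottle with blue cap, 72 mm across, 150 mm tall; its centre.
Not all that is in view belongs to the job. Leave any green, purple or red look-alike of the spacer alone.

How it is judged:
On the way, in this order (a step that is already met when the one before it is completed fails the run):
1. the key is wound to its stop (within 0.2 rad) (value of joint key above 2.2 rad), for 0.2 s.
2. the spacer stands on the bed in the gap beside the narrow tile (x of spacer_center in the frame of narrow_center between -0.02 and 0.02 m and z of spacer_center in the frame of fixture between 0.044 and 0.056 m and y of spacer_center in the frame of narrow_center between 0.026 and 0.042 m), for 0.1 s.
At the end, for the whole second after the job is handed in: Key within 0.2 rad of its stop. Spacer upright (0.12 rad), on the bed within 6 mm, within 20 mm of the narrow tile's middle, held by the fingers, clear of the jaw, pressing the tile with over 3 N; the tile is flat, square (0.03 rad) and presses the fence with over 3 N, untouched by the gripper (value of joint key above 2.2 rad and x of spacer_center in the frame of narrow_center between -0.02 and 0.02 m and z of spacer_center in the frame of fixture between 0.044 and 0.056 m and y of spacer_center in the frame of narrow_center between 0.0265 and 0.032 m and angle between spacer_center's own z axis and vertical below 0.12 rad and y of narrow_center in the frame of fence between 0.0155 and 0.0197 m and z of narrow_center in the frame of fence between 0.006 and 0.012 m and angle between the x axis of narrow_center and the x axis of fence, either way round below 0.03 rad and contact force between tile_narrow and fence above 3 N and contact force between spacer and tile_narrow above 3 N and contact force between the fingers and spacer above 2 N and contact force between each of the arm, the fingers and tile_narrow below 0.3 N and contact force between spacer and jaw below 1 N); the arm keeps its last pose, push and grip.
It fails at once if the wider tile is shifted by more than 8 mm (distance of wide_center from where it was at the start of the episode above 0.008 m).
It fails at once if a bottle, jar, vial or beaker is shifted by more than 25 mm (distance of any of beaker_a_mid, beaker_b_mid, jar_amber_mid, vial_a_mid, vial_b_mid, bottle_blue_mid from where it was at the start of the episode above 0.025 m).
It also fails if it takes over 69 s, if anything falls off the work surface, if the arm or the gripper's body presses on something with over 40 N, if the wrist force passes 120 N, or if a joint passes its speed limit or range.

## Working session

There is one attempt and no reset: what is moved stays moved. The work goes in short steps, Python scripts to look and compute and a tool call to move; the robot and the scene stay as the last step left them, time stands still between calls to the robot, and variables do not carry over. Pictures are saved under pics/ and viewed, about 8 in all and at most 12, crops included, and the job is handed in when it is done.

Besides the shell and the picture viewer there is one more tool, called as name(argument=value, ...), one argument or row to a line, values as JSON. carry_out: Moves the arm, as the interface text tells. Its arguments: {"type":"object","properties":{"moves":{"type":"array"},"gripper":{"type":"number"},"newtons":{"type":"number"}},"required":["moves"]}

```bash
ls; mkdir -p pics; cat > h.py <<'E'
import numpy as np, cv2
from bench import arm
def save(n,img,f=None): cv2.imwrite('pics/'+n+'.png',cv2.cvtColor(img,cv2.COLOR_RGB2BGR))
def proj(s,P):
    K=s['camera_matrix'];E=np.array(s['extrinsics']);P=np.atleast_2d(P)
    c=(P-E[:3,3])@E[:3,:3]; x=np.c_[c[:,0],-c[:,1],-c[:,2]]
    return (x/x[:,2:])@np.array(K).T[:,:2]
def unproj(s,uv,z,fish=False):
    K=np.array(s['camera_matrix']);E=np.array(s['extrinsics']);uv=np.atleast_2d(uv).astype(float)
    x=(uv-K[:2,2])/[K[0,0],K[1,1]]
    if fish:
        r=np.linalg.norm(x,axis=1,keepdims=True)+1e-12; d=np.c_[x/r*np.sin(r),np.cos(r)]
    else: d=np.c_[x,np.ones(len(x))]
    d=np.c_[d[:,0],-d[:,1],-d[:,2]]@E[:3,:3].T
    t=(z-E[2,3])/d[:,2]
    return (E[:3,3]+d*t[:,None])[:,:2]
E
python3 - <<'E'
from h import *
for n in ['top','scene']:
    s=arm.snapshot(n); save(n+'1',s['image']); print(n,np.round(s['camera_matrix'],1).tolist(),np.round(s['extrinsics'],3).tolist(), [k for k in s])
    for o in ['fixture','key','tile_narrow','wide_center','spacer','jaw','fence']:
        print(o,[(round(m['p'],2),np.round(m['extent'],0).tolist()) for m in arm.masks_of(s,o)][:4])
st=arm.state(); print(st)
E
```

```text
pics
top [[549.2, 0.0, 316.9], [0.0, 549.2, 242.5], [0.0, 0.0, 1.0]] [[-0.026, 0.99, -0.137, 0.379], [-1.0, -0.027, -0.009, -0.004], [-0.013, 0.137, 0.991, 1.268], [0.0, 0.0, 0.0, 1.0]] ['image', 'camera_matrix', 'extrinsics', 'shot']
fixture [(0.93, [368.0, 224.0, 91.0, 75.0]), (0.39, [491.0, 266.0, 11.0, 10.0]), (0.37, [381.0, 207.0, 18.0, 26.0])]
key []
tile_narrow [(0.76, [380.0, 206.0, 18.0, 25.0]), (0.21, [368.0, 224.0, 88.0, 74.0])]
wide_center [(0.56, [383.0, 235.0, 25.0, 28.0])]
spacer [(0.82, [225.0, 265.0, 18.0, 21.0]), (0.81, [193.0, 284.0, 25.0, 16.0]), (0.71, [200.0, 227.0, 19.0, 27.0]), (0.65, [256.0, 283.0, 20.0, 17.0])]
jaw [(0.6, [359.0, 222.0, 24.0, 64.0]), (0.42, [455.0, 299.0, 14.0, 14.0]), (0.17, [398.0, 221.0, 16.0, 67.0])]
fence [(0.85, [397.0, 221.0, 17.0, 66.0])]
scene [[473.8, 0.0, 316.8], [0.0, 473.8, 236.8], [0.0, 0.0, 1.0]] [[0.327, -0.691, 0.644, 1.133], [0.945, 0.235, -0.228, -0.222], [0.006, 0.684, 0.73, 0.794], [0.0, 0.0, 0.0, 1.0]] ['image', 'camera_matrix', 'extrinsics', 'shot']
fixture [(0.62, [280.0, 310.0, 117.0, 91.0])]
key [(0.66, [305.0, 280.
[... 552 characters left out ...]
oint_vel': array([ 1.02476998e-03, -3.15288420e-04,  1.79174984e-03,  3.84149872e-04,
        6.51277638e-05,  1.44153224e-03,  1.21422755e-03]), 'joint_torque': array([-1.51557251e-04, -6.56045794e+01,  1.33296881e+00, -4.04041886e+01,
       -5.96960541e-02,  3.50069033e-02,  6.11498172e-05]), 'position': array([ 0.26963951, -0.59141637,  0.24758855]), 'ee_rot': array([[ 4.14852828e-01, -9.09888527e-01,  2.75821673e-06],
       [-9.09888526e-01, -4.14852828e-01, -2.64520874e-05],
       [ 2.52127049e-05,  8.46405353e-06, -1.00000000e+00]]), 'ft_force': array([-0.24625792,  0.90339496, -1.1640312 ]), 'moment': array([ 0.02466672, -0.00825724,  0.02776725]), 'grip_width': 1.0002059503796181}
```

```bash
python3 - <<'E'
from h import *
a=cv2.imread('pics/top1.png'); cv2.imwrite('pics/v1.png',cv2.resize(a[150:350,150:550],None,fx=2,fy=2,interpolation=cv2.INTER_CUBIC))
b=cv2.imread('pics/scene1.png'); cv2.imwrite('pics/v2.png',cv2.resize(b[160:400,150:520],None,fx=2,fy=2,interpolation=cv2.INTER_CUBIC))
E
```

```text
(no output)
```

View pics/v1.png

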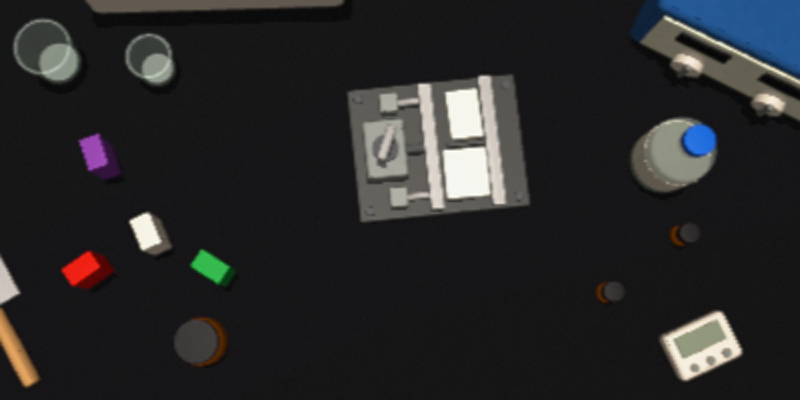

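View pics/v2.png

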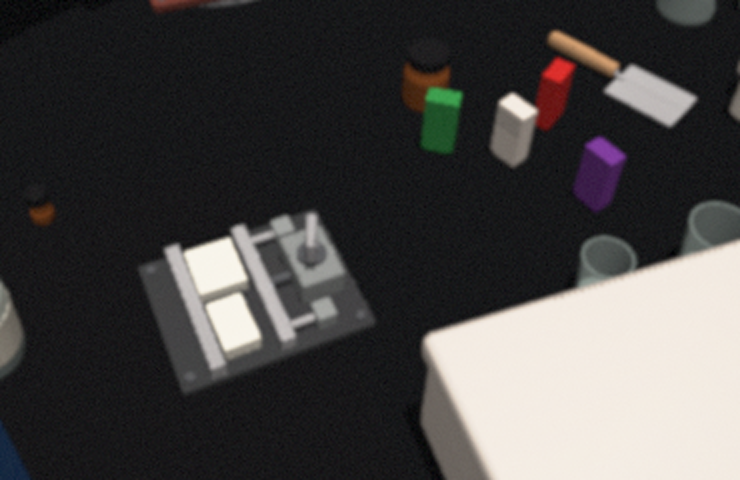

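```bash
python3 - <<'E'
from h import *
s=arm.snapshot('top'); im=s['image']
hsv=cv2.cvtColor(im,cv2.COLOR_RGB2HSV)
c=np.array([[348,92],[513,75],[528,204],[361,221]])/2+150
P=unproj(s,c,0.01); print('plate',P.round(4).tolist())
# corners: (x+,y+),(x+,y-),(x-,y-),(x-,y+)
M=np.array([[78,102],[78,-94],[-78,-94],[-78,102]])/1000
T,_=cv2.estimateAffinePartial2D(M,P); print(T.round(4), np.hypot(*T[:,0]), np.arctan2(T[1,0],T[0,0]))
m=arm.masks_of(s,'spacer')
for k in m[:4]: print(k['p'],np.round(k['extent']),im[k['pixels']].mean(0))
g=cv2.cvtColor(im,cv2.COLOR_RGB2GRAY); sub=(g>200).astype(np.uint8)
n,l,stt,cen=cv2.connectedComponentsWithStats(sub)
for i in range(1,n):
    if np.hypot(*(cen[i]-[225,266]))<8:
        ct=cv2.findContours((l==i).astype(np.uint8),0,2)[0][0][:,0]
        W=unproj(s,ct,0.08); r=cv2.minAreaRect((W*1000).astype(np.float32)); print('spacer',cen[i],stt[i],r)
print(unproj(s,np.array([[380,207],[385,147]])/2+[150,150],0.082))
E
```

```text
plate [[0.6626, -0.0113], [0.6773, -0.2047], [0.5251, -0.2146], [0.5107, -0.022]]Traceback (most recent call last):
  File "<stdin>", line 8, in <module>
cv2.error: OpenCV(4.12.0) /io/opencv/modules/calib3d/src/ptsetreg.cpp:1108: error: (-215:Assertion failed) count >= 0 && to.checkVector(2) == count in function 'estimateAffinePartial2D'
```

```bash
python3 - <<'E'
from h import *
s=arm.snapshot('top'); im=s['image']
c=np.array([[348,92],[513,75],[528,204],[361,221]])/2+150
P=unproj(s,c,0.01)
M=np.array([[78,102],[78,-94],[-78,-94],[-78,102]])/1000
T,_=cv2.estimateAffinePartial2D((M*1000).astype(np.float32),(P*1000).astype(np.float32)); th=np.arctan2(T[1,0],T[0,0]);print(T.round(4), np.hypot(*T[:,0]), th)
t=T[:,2]/1000; R=np.array([[np.cos(th),-np.sin(th)],[np.sin(th),np.cos(th)]])
key=t+R@[0,.066]; print('fix',t,'key',key)
g=cv2.cvtColor(im,cv2.COLOR_RGB2GRAY)
for thr in (150,200,230):
  n,l,stt,cen=cv2.connectedComponentsWithStats((g>thr).astype(np.uint8))
  for i in range(1,n):
    if np.hypot(*(cen[i]-[225,266]))<8:
        ct=cv2.findContours((l==i).astype(np.uint8),0,2)[0][0][:,0]
        W=unproj(s,ct,0.08); r=cv2.minAreaRect((W*1000).astype(np.float32)); print('spacer',thr,cen[i],stt[i],r)
# wing ends in crop px
print('wing',unproj(s,np.array([[381,157],[392,127]])/2+150,0.082))
E
```

```text
[[ 9.810000e-01 -7.120000e-02  5.942017e+02]
 [ 7.120000e-02  9.810000e-01 -1.170776e+02]] 0.9835906575394368 0.07249555755562381
fix [ 0.59420174 -0.11707764] key [ 0.58942122 -0.051251  ]
spacer 150 [222.40935673 265.23976608] [215 257  16  18 171] ((499.5249938964844, 214.33038330078125), (35.585872650146484, 22.604955673217773), 22.310165405273438)
spacer 200 [222.14556962 265.31012658] [215 257  15  18 158] ((499.38433837890625, 215.00311279296875), (35.335269927978516, 21.25345802307129), 22.310171127319336)
spacer 230 [222.36090226 265.12030075] [216 257  14  17 133] ((499.6152648925781, 214.4385986328125), (33.57019805908203, 18.485118865966797), 22.29771614074707)
wing [[ 0.57281485 -0.04488259]
 [ 0.60579897 -0.057996  ]]
```

carry_out(
  moves=[
    {"tx":-3,"ty":-4,"spin":-0.12},
    {"tx":-6,"ty":-8,"spin":-0.24},
    {"tx":-9,"ty":-12,"spin":-0.36},
    {"tx":-12,"ty":-16,"spin":-0.48},
    {"tx":-15,"ty":-20,"spin":-0.6},
    {"tx":-18,"ty":-24,"spin":-0.72},
    {"tx":-21,"ty":-28,"spin":-0.84},
    {"tx":-24,"ty":-32,"spin":-0.96},
    {"tx":-27,"ty":-36,"spin":-1.08},
    {"tx":-30,"ty":-40,"spin":-1.2},
    {"tx":-33,"ty":-45,"spin":-1.32},
    {"tx":-35.9,"ty":-49,"spin":-1.44},
  ],
  gripper=0,
)

```text
validation failed for argument at $.mo...
```

```bash
cat >> h.py <<'E'
def go(x,y,z,ang):
    st=arm.state();R=np.array(st['ee_rot']);p=np.array(st['position'])
    d=R.T@(np.array([x,y,z])-p)*100; a=np.arctan2(R[1,0],R[0,0])
    print('tx ty tz cm',d.round(2),'spin',round((a-ang+np.pi)%(2*np.pi)-np.pi,3),'| at',p.round(4),'ang',round(a,3),'q',st['qpos'].round(2),'F',st['ft_force'].round(1),'w',round(st['grip_width'],3),'t',st['time_s'])
E
python3 -c "
from h import *
go(.5894,-.0513,.25,1.193)"
```

```text
tx ty tz cm [-35.88 -51.5   -0.24] spin -2.336 | at [ 0.2696 -0.5914  0.2475] ang -1.143 q [ 1.04  0.33  0.04  1.47 -0.01  1.34 -0.06] F [-0.2  0.8 -0.7] w 1.003 t 0.9
```

carry_out(
  moves=[
    {"tx":-3,"ty":-4,"tz":0,"spin":-0.12},
    {"tx":-6,"ty":-8,"tz":0,"spin":-0.24},
    {"tx":-9,"ty":-12,"tz":0,"spin":-0.36},
    {"tx":-12,"ty":-16,"tz":0,"spin":-0.48},
    {"tx":-15,"ty":-20,"tz":0,"spin":-0.6},
    {"tx":-18,"ty":-24,"tz":0,"spin":-0.72},
    {"tx":-21,"ty":-28,"tz":0,"spin":-0.84},
    {"tx":-24,"ty":-32,"tz":0,"spin":-0.96},
    {"tx":-27,"ty":-36,"tz":0,"spin":-1.08},
    {"tx":-30,"ty":-40,"tz":0,"spin":-1.2},
    {"tx":-33,"ty":-45,"tz":0,"spin":-1.32},
    {"tx":-35.9,"ty":-49,"tz":0,"spin":-1.44},
  ],
  gripper=0,
)

```text
time_s: 1.9
position: [0.5126, -0.1522, 0.248]
ee_rot: [[0.955, 0.298, 0.001], [0.298, -0.955, -0.001], [0.001, 0.001, -1.0]]
ft_force: [0.5, -0.9, 0.1]
grip_width: 1.002
```

```bash
python3 -c "
from h import *
go(.5894,-.0513,.25,1.193)"
```

```text
tx ty tz cm [10.34 -7.34 -0.2 ] spin -0.89 | at [ 0.5126 -0.1522  0.248 ] ang 0.303 q [ 0.61  0.13 -0.43  1.73  0.06  1.3   0.46] F [ 0.5 -0.9  0.1] w 1.002 t 1.9
```

carry_out(
  moves=[
    {"tx":2,"ty":-2,"tz":0,"spin":-0.12},
    {"tx":4,"ty":-3,"tz":0,"spin":-0.24},
    {"tx":6,"ty":-4,"tz":0,"spin":-0.36},
    {"tx":8,"ty":-5,"tz":0,"spin":-0.48},
    {"tx":10,"ty":-7,"tz":0,"spin":-0.6},
    {"tx":10,"ty":-7,"tz":0,"spin":-0.72},
    {"tx":10,"ty":-7,"tz":0,"spin":-0.84},
    {"tx":10,"ty":-7,"tz":0,"spin":-0.88},
    {"tx":10,"ty":-7,"tz":0,"spin":-0.88},
    {"tx":10,"ty":-7,"tz":0,"spin":-0.88},
  ],
)

```text
time_s: 2.73
position: [0.587, -0.058, 0.2476]
ee_rot: [[0.386, 0.923, 0.0], [0.923, -0.386, 0.0], [0.0, -0.0, -1.0]]
ft_force: [-0.3, -0.5, -0.1]
grip_width: 0.999
```

```bash
python3 -c "
from h import *
go(.5894,-.0513,.25,1.193)
s=arm.snapshot('wrist'); save('w1',s['image']); print(s['camera_matrix'],s['extrinsics'])
for o in ['fixture','key','tile_narrow','wide_center','jaw','fence']:
        print(o,[(round(m['p'],2),np.round(m['extent'],0).tolist()) for m in arm.masks_of(s,o)][:4])
"
```

```text
tx ty tz cm [ 0.71 -0.04 -0.24] spin -0.018 | at [ 0.587  -0.058   0.2476] ang 1.175 q [ 0.52  0.27 -0.59  1.59  0.15  1.33  1.08] F [-0.3 -0.5 -0.1] w 0.999 t 2.7333
[[371.64829954   0.         318.45374359]
 [  0.         371.64829954 236.84579891]
 [  0.           0.           1.        ]] [[ 3.86706469e-01 -8.92182686e-01 -2.33384151e-01  5.23106946e-01]
 [ 9.22202655e-01  3.73950926e-01  9.85036491e-02 -3.17433222e-02]
 [-6.09030973e-04 -2.53319482e-01  9.67382483e-01  3.84424664e-01]
 [ 0.00000000e+00  0.00000000e+00  0.00000000e+00  1.00000000e+00]]
fixture [(0.55, [277.0, 215.0, 223.0, 173.0])]
key [(0.68, [328.0, 225.0, 9.0, 56.0])]
tile_narrow [(0.94, [260.0, 276.0, 53.0, 53.0]), (0.61, [328.0, 223.0, 14.0, 55.0])]
wide_center [(0.88, [232.0, 220.0, 65.0, 72.0])]
jaw [(0.52, [275.0, 214.0, 224.0, 174.0])]
fence [(0.96, [217.0, 251.0, 69.0, 101.0])]
```

View pics/w1.png

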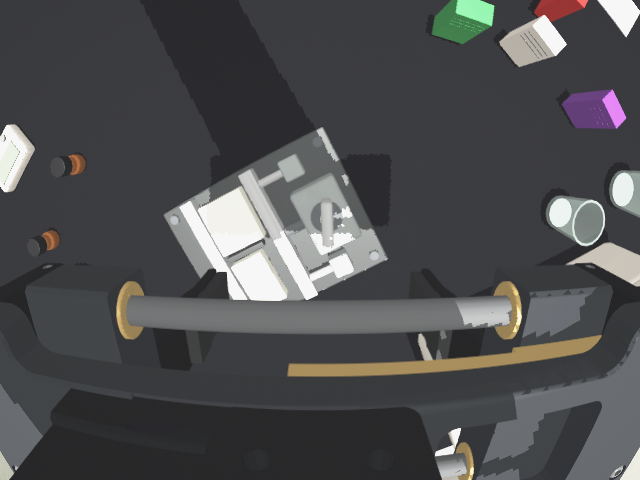

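```bash
python3 - <<'E'
from h import *
s=arm.snapshot('wrist')
P=unproj(s,[[165.5,213],[322,128],[387,260]],.01,True)*1000
M=np.array([[-78,-94],[-78,102],[78,102]])
T,_=cv2.estimateAffinePartial2D(M.astype(np.float32),P.astype(np.float32));th=np.arctan2(T[1,0],T[0,0])
print(P.round(1),T[:,2],np.hypot(*T[:,0]),th,'key',T@[0,66,1])
m=arm.masks_of(s,'key')[0]['pixels']; ys,xs=np.nonzero(m); W=unproj(s,np.c_[xs,ys],.075,True)*1000
print('wing rect',cv2.minAreaRect(W.astype(np.float32)),len(xs))
cv2.imwrite('pics/w2.png',cv2.resize(cv2.cvtColor(s['image'],cv2.COLOR_RGB2BGR)[120:305,150:400],None,fx=3,fy=3,interpolation=cv2.INTER_CUBIC))
E
```

```text
[[ 524.7 -212.9]
 [ 511.6  -23.4]
 [ 665.5  -11.8]] [ 595.03822765 -116.8042942 ] 0.978352676048773 0.06645649997621624 key [590.75020455 -52.37555354]
wing rect ((589.025390625, -52.06203079223633), (9.944234848022461, 41.31781005859375), 69.48448181152344) 527
```

View pics/w2.png

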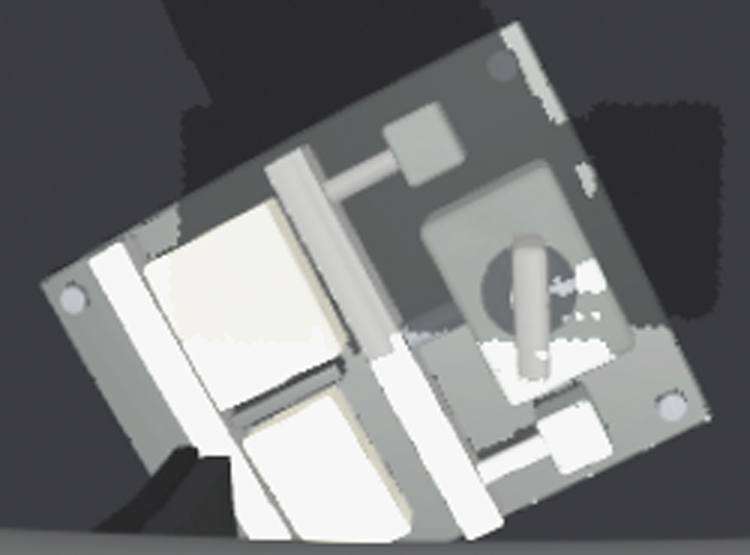

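carry_out(
  moves=[
    {"tx":0.65,"ty":0,"tz":3,"spin":-0.04},
    {"tx":0.65,"ty":0,"tz":6,"spin":-0.04},
    {"tx":0.65,"ty":0,"tz":9,"spin":-0.04},
    {"tx":0.65,"ty":0,"tz":12,"spin":-0.04},
    {"tx":0.65,"ty":0,"tz":15,"spin":-0.04},
    {"tx":0.65,"ty":0,"tz":16.5,"spin":-0.04},
    {"tx":0.65,"ty":0,"tz":17.2,"spin":-0.04},
    {"tx":0.65,"ty":0,"tz":17.2,"spin":-0.04},
    {"tx":0.65,"ty":0,"tz":17.2,"spin":-0.04},
  ],
)

```text
time_s: 3.93
position: [0.5901, -0.0518, 0.0763]
ee_rot: [[0.346, 0.938, 0.001], [0.938, -0.346, 0.0], [0.0, 0.001, -1.0]]
ft_force: [0.3, 0.7, 0.7]
grip_width: 1.004
```

carry_out(
  moves=[
    {"tx":0,"ty":0,"tz":0,"spin":0},
    {"tx":0,"ty":0,"tz":0,"spin":0},
    {"tx":0,"ty":0,"tz":0,"spin":0},
    {"tx":0,"ty":0,"tz":0,"spin":0},
    {"tx":0,"ty":0,"tz":0,"spin":0},
    {"tx":0,"ty":0,"tz":0,"spin":0},
    {"tx":0,"ty":0,"tz":0,"spin":0},
    {"tx":0,"ty":0,"tz":0,"spin":0},
    {"tx":0,"ty":0,"tz":0,"spin":0},
    {"tx":0,"ty":0,"tz":0,"spin":0},
  ],
  gripper=255,
  newtons=20,
)

```text
time_s: 4.77
position: [0.5895, -0.0519, 0.0756]
ee_rot: [[0.347, 0.938, -0.0], [0.938, -0.347, 0.0], [0.0, -0.0, -1.0]]
ft_force: [0.4, 0.2, -0.4]
grip_width: 0.326
```

carry_out(
  moves=[
    {"tx":0,"ty":0,"tz":0,"spin":0},
    {"tx":0,"ty":0,"tz":0,"spin":0},
    {"tx":0,"ty":0,"tz":0,"spin":0},
    {"tx":0,"ty":0,"tz":0,"spin":0},
    {"tx":0,"ty":0,"tz":0,"spin":0},
  ],
)

```text
time_s: 5.18
position: [0.5897, -0.0514, 0.0756]
ee_rot: [[0.346, 0.938, 0.0], [0.938, -0.346, 0.001], [0.001, 0.0, -1.0]]
ft_force: [1.7, 2.5, -1.5]
grip_width: 0.116
```

carry_out(
  moves=[
    {"tx":0,"ty":0,"tz":0,"spin":0.1},
    {"tx":0,"ty":0,"tz":0,"spin":0.2},
    {"tx":0,"ty":0,"tz":0,"spin":0.3},
    {"tx":0,"ty":0,"tz":0,"spin":0.4},
    {"tx":0,"ty":0,"tz":0,"spin":0.5},
    {"tx":0,"ty":0,"tz":0,"spin":0.6},
    {"tx":0,"ty":0,"tz":0,"spin":0.7},
    {"tx":0,"ty":0,"tz":0,"spin":0.8},
    {"tx":0,"ty":0,"tz":0,"spin":0.9},
    {"tx":0,"ty":0,"tz":0,"spin":1.0},
    {"tx":0,"ty":0,"tz":0,"spin":1.0},
    {"tx":0,"ty":0,"tz":0,"spin":1.0},
  ],
)

```text
time_s: 6.18
position: [0.5902, -0.051, 0.0756]
ee_rot: [[0.976, 0.218, 0.001], [0.218, -0.976, 0.001], [0.001, -0.0, -1.0]]
ft_force: [3.7, 2.5, -3.4]
grip_width: 0.116
```

```bash
python3 -c "
from h import *
go(.5895,-.052,.076,.213)
print(arm.state()['moment'])
s=arm.snapshot('wrist');save('w3',s['image'])
s=arm.snapshot('top')
for o in ['key','jaw','fence']:
        print(o,[(round(m['p'],2),np.round(m['extent'],0).tolist()) for m in arm.masks_of(s,o)][:3])
"
```

```text
tx ty tz cm [-0.09  0.08 -0.04] spin 0.007 | at [ 0.5902 -0.051   0.0756] ang 0.22 q [ 0.33  0.39 -0.38  1.78  0.17  1.    0.1 ] F [ 3.7  2.5 -3.4] w 0.116 t 6.1833
[ 0.72512429 -1.02680337  0.05397267]
key []
jaw [(0.59, [224.0, 265.0, 20.0, 17.0]), (0.39, [172.0, 175.0, 33.0, 29.0])]
fence [(0.68, [397.0, 217.0, 15.0, 59.0])]
```

carry_out(
  moves=[
    {"tx":0,"ty":0,"tz":0,"spin":0},
    {"tx":0,"ty":0,"tz":0,"spin":0},
    {"tx":0,"ty":0,"tz":0,"spin":0},
    {"tx":0,"ty":0,"tz":0,"spin":0},
  ],
  gripper=190,
)

```text
time_s: 6.77
position: [0.5893, -0.0524, 0.0755]
ee_rot: [[0.976, 0.216, -0.001], [0.216, -0.976, -0.0], [-0.001, 0.0, -1.0]]
ft_force: [-0.4, -0.4, -0.0]
grip_width: 0.244
```

carry_out(
  moves=[
    {"tx":0,"ty":0,"tz":0,"spin":0},
    {"tx":0,"ty":0,"tz":0,"spin":0},
    {"tx":0,"ty":0,"tz":0,"spin":0},
    {"tx":0,"ty":0,"tz":0,"spin":0},
    {"tx":0,"ty":0,"tz":0,"spin":0},
  ],
  gripper=255,
)

```text
time_s: 7.18
position: [0.5904, -0.0519, 0.0757]
ee_rot: [[0.977, 0.215, 0.002], [0.215, -0.977, 0.0], [0.002, 0.0, -1.0]]
ft_force: [5.9, -0.1, -3.0]
grip_width: 0.119
```

carry_out(
  moves=[
    {"tx":0,"ty":0,"tz":0,"spin":0.1},
    {"tx":0,"ty":0,"tz":0,"spin":0.2},
    {"tx":0,"ty":0,"tz":0,"spin":0.3},
    {"tx":0,"ty":0,"tz":0,"spin":0.4},
    {"tx":0,"ty":0,"tz":0,"spin":0.5},
    {"tx":0,"ty":0,"tz":0,"spin":0.6},
    {"tx":0,"ty":0,"tz":0,"spin":0.7},
    {"tx":0,"ty":0,"tz":0,"spin":0.8},
    {"tx":0,"ty":0,"tz":0,"spin":0.85},
    {"tx":0,"ty":0,"tz":0,"spin":0.9},
    {"tx":0,"ty":0,"tz":0,"spin":0.9},
    {"tx":0,"ty":0,"tz":0,"spin":0.9},
  ],
)

```text
time_s: 8.18
position: [0.5902, -0.0518, 0.0757]
ee_rot: [[0.777, -0.63, 0.001], [-0.63, -0.777, -0.0], [0.001, -0.001, -1.0]]
ft_force: [5.5, 0.1, -2.6]
grip_width: 0.121
```

```bash
python3 -c "
from h import *
go(.5895,-.052,.076,.213-.97)
print(arm.state()['moment'])"
```

```text
tx ty tz cm [-0.04  0.06 -0.03] spin 0.076 | at [ 0.5902 -0.0518  0.0757] ang -0.681 q [ 0.2   0.38 -0.22  1.79  0.1   0.99 -0.75] F [ 5.5  0.1 -2.6] w 0.121 t 8.1833
[-0.04291577 -1.15139304  0.11945977]
```

carry_out(
  moves=[
    {"tx":0,"ty":0,"tz":0,"spin":0.05},
    {"tx":0,"ty":0,"tz":0,"spin":0.1},
    {"tx":0,"ty":0,"tz":0,"spin":0.13},
    {"tx":0,"ty":0,"tz":0,"spin":0.13},
    {"tx":0,"ty":0,"tz":0,"spin":0.13},
  ],
)

```text
time_s: 8.6
position: [0.5902, -0.0518, 0.0758]
ee_rot: [[0.689, -0.725, 0.001], [-0.725, -0.689, -0.0], [0.001, -0.001, -1.0]]
ft_force: [5.7, -0.1, -4.1]
grip_width: 0.125
```

```bash
python3 -c "
from h import *
go(.5895,-.052,.076,.213-.97)
print(arm.state()['moment'])"
```

```text
tx ty tz cm [-0.03  0.06 -0.02] spin -0.054 | at [ 0.5902 -0.0518  0.0758] ang -0.811 q [ 0.18  0.37 -0.2   1.79  0.09  0.99 -0.87] F [ 5.7 -0.1 -4.1] w 0.125 t 8.6
[-0.06101521 -1.14124729  0.19200439]
```

carry_out(
  moves=[
    {"tx":0,"ty":0,"tz":0,"spin":0.05},
    {"tx":0,"ty":0,"tz":0,"spin":0.08},
    {"tx":0,"ty":0,"tz":0,"spin":0.08},
    {"tx":0,"ty":0,"tz":0,"spin":0.08},
  ],
)

```text
time_s: 8.93
position: [0.5901, -0.0518, 0.0758]
ee_rot: [[0.629, -0.777, 0.001], [-0.777, -0.629, -0.0], [0.001, -0.001, -1.0]]
ft_force: [5.4, -0.7, -2.3]
grip_width: 0.129
```

```bash
python3 -c "
from h import *
go(.5895,-.052,.076,.213-.97)
print(arm.state()['moment'])"
```

```text
tx ty tz cm [-0.03  0.06 -0.02] spin -0.133 | at [ 0.5901 -0.0518  0.0758] ang -0.89 q [ 0.17  0.37 -0.19  1.79  0.08  0.99 -0.94] F [ 5.4 -0.7 -2.3] w 0.129 t 8.9333
[-0.11112382 -1.19480657  0.45174852]
```

carry_out(
  moves=[
    {"tx":0,"ty":0,"tz":0,"spin":0},
    {"tx":0,"ty":0,"tz":0,"spin":0},
    {"tx":0,"ty":0,"tz":0,"spin":0},
    {"tx":0,"ty":0,"tz":0,"spin":0},
    {"tx":0,"ty":0,"tz":-2,"spin":0},
    {"tx":0,"ty":0,"tz":-5,"spin":0},
    {"tx":0,"ty":0,"tz":-8,"spin":0},
    {"tx":0,"ty":0,"tz":-12,"spin":0},
    {"tx":2,"ty":1.5,"tz":-15,"spin":0.1},
    {"tx":5,"ty":3.5,"tz":-17,"spin":0.2},
    {"tx":8,"ty":5.5,"tz":-17,"spin":0.3},
    {"tx":11,"ty":8,"tz":-17,"spin":0.3},
  ],
  gripper=0,
)

```text
time_s: 9.93
position: [0.5972, -0.1883, 0.2477]
ee_rot: [[0.365, -0.931, 0.003], [-0.931, -0.365, -0.0], [0.002, -0.003, -1.0]]
ft_force: [0.7, 1.2, -0.7]
grip_width: 0.945
```

carry_out(
  moves=[
    {"tx":1.5,"ty":0,"tz":0,"spin":0},
    {"tx":1.5,"ty":0,"tz":0,"spin":0},
    {"tx":1.5,"ty":0,"tz":0,"spin":0},
    {"tx":1.5,"ty":0,"tz":0,"spin":0},
  ],
)

```text
time_s: 10.27
position: [0.6017, -0.2004, 0.2452]
ee_rot: [[0.37, -0.929, -0.001], [-0.929, -0.37, 0.001], [-0.001, 0.0, -1.0]]
ft_force: [-1.0, 0.3, -0.0]
grip_width: 1.002
```

```bash
python3 - <<'E'
from h import *
go(.5,.2145,.25,-1.18)
s=arm.snapshot('wrist'); np.save('w4.npy',s['image']); np.savez('w4c.npz',K=s['camera_matrix'],E=s['extrinsics'])
for o in ['fixture','key','tile_narrow','wide_center','jaw','fence','spacer']:
    print(o,[(round(m['p'],2),np.round(m['extent'],0).tolist()) for m in arm.masks_of(s,o)][:3])
save('w4',s['image'])
E
```

```text
tx ty tz cm [-42.31  -5.92  -0.43] spin -0.012 | at [ 0.6017 -0.2004  0.2452] ang -1.192 q [ 0.31  0.31 -0.07  1.5   0.02  1.33 -0.96] F [-1.   0.3 -0. ] w 1.002 t 10.2667
fixture [(0.76, [249.0, 187.0, 212.0, 191.0])]
key [(0.74, [162.0, 176.0, 34.0, 49.0])]
tile_narrow [(0.7, [276.0, 165.0, 50.0, 64.0]), (0.48, [203.0, 181.0, 82.0, 137.0])]
wide_center [(0.86, [255.0, 228.0, 60.0, 68.0])]
jaw [(0.94, [202.0, 179.0, 84.0, 139.0])]
fence [(0.64, [296.0, 204.0, 55.0, 146.0])]
spacer [(0.85, [5.0, 174.0, 10.0, 29.0]), (0.8, [23.0, 225.0, 46.0, 47.0]), (0.19, [254.0, 229.0, 63.0, 69.0])]
```

View pics/w4.png

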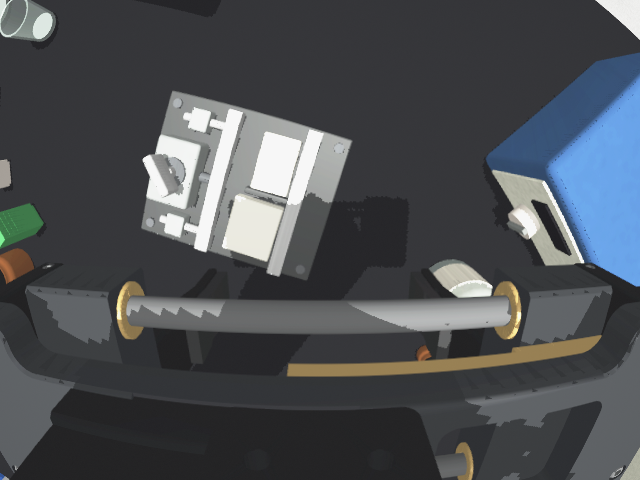

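```bash
python3 - <<'E'
import cv2
a=cv2.imread('pics/w4.png'); cv2.imwrite('pics/w5.png',cv2.resize(a[85:285,135:360],None,fx=3.5,fy=3,interpolation=cv2.INTER_CUBIC)[:600])
E
```

```text
(no output)
```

View pics/w5.png

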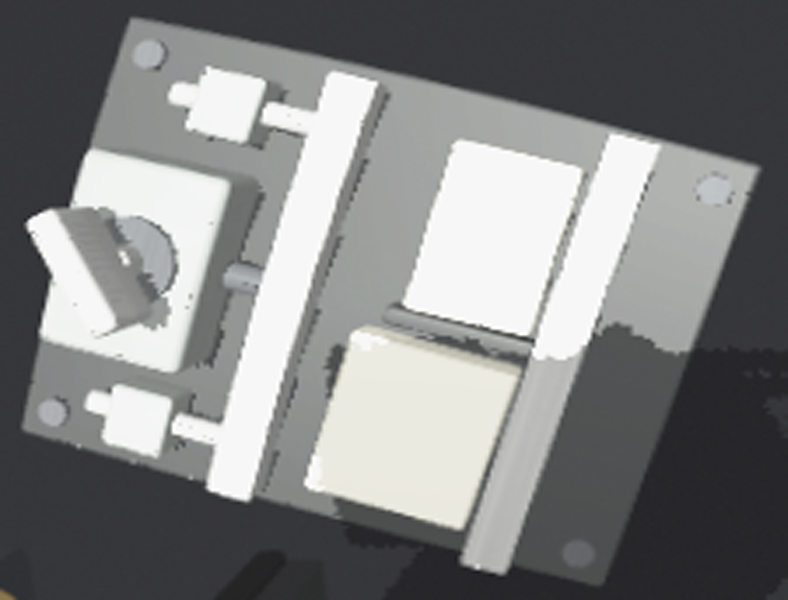

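```bash
python3 - <<'E'
from h import *
c=np.load('w4c.npz'); s={'camera_matrix':c['K'],'extrinsics':c['E']}
px=lambda L:np.array(L,float)/[3.5,3]+[135-.36,85-.33]
U=lambda L,z:unproj(s,px(L),z,True)*1000
P=U([[131,17],[760,167],[603,585],[22,431]],.01); M=np.array([[78,102],[78,-94],[-78,-94],[-78,102]])
T,_=cv2.estimateAffinePartial2D(M.astype(np.float32),P.astype(np.float32)); th=np.arctan2(T[1,0],T[0,0]); t=T[:,2]
R=np.array([[np.cos(th),-np.sin(th)],[np.sin(th),np.cos(th)]])
print('fix',t,th,np.hypot(*T[:,0]))
f=lambda W:((W-t)@R).round(1).tolist()
tile=U([[456,140],[584,168],[531,337],[403,305]],.028); print('tile fixframe',f(tile),'world c',tile.mean(0),cv2.minAreaRect(tile.astype(np.float32)))
w=U([[358,327],[523,370],[464,528],[308,490]],.028); print('wide',f(w),w.mean(0))
print('fence',f(U([[611,134],[463,567],[661,146]],.028)))
print('jaw',f(U([[329,72],[208,490],[383,82],[252,500]],.028)))
k=U([[27,222],[100,335]],.082); d=k[1]-k[0]; print('wing',f(k),np.arctan2(d[1],d[0])-th)
E
```

```text
fix [ 595.33459278 -118.46592543] 0.07626378863552721 0.9886671384478997
tile fixframe [[60.4, -10.4], [61.6, -46.3], [5.5, -48.1], [5.3, -11.0]] world c [ 630.64577094 -144.80041705] ((630.3987426757812, -144.5433807373047), (56.06317901611328, 37.09769058227539), 6.1911444664001465)
wide [[-5.2, -0.6], [-5.5, -49.0], [-62.3, -47.4], [-63.3, 0.0]] [ 563.20079616 -145.24718999]
fence [[74.0, -50.1], [-76.0, -50.8], [74.4, -64.1]]
jaw [[72.2, 30.2], [-72.7, 29.6], [72.9, 14.5], [-72.0, 15.6]]
wing [[11.9, 81.2], [-15.0, 53.6]] -2.343215751027217
```

carry_out(
  moves=[
    {"tx":-4,"ty":-0.5,"tz":0,"spin":0},
    {"tx":-8,"ty":-1,"tz":0,"spin":0},
    {"tx":-12,"ty":-1.5,"tz":0,"spin":0},
    {"tx":-16,"ty":-2,"tz":0,"spin":0},
    {"tx":-20,"ty":-2.5,"tz":0,"spin":0},
    {"tx":-24,"ty":-3,"tz":0,"spin":0},
    {"tx":-28,"ty":-3.5,"tz":0,"spin":0},
    {"tx":-32,"ty":-4,"tz":0,"spin":0},
    {"tx":-36,"ty":-4.5,"tz":0,"spin":0},
    {"tx":-39,"ty":-5,"tz":0,"spin":0},
    {"tx":-42.3,"ty":-5.9,"tz":0,"spin":0},
    {"tx":-42.3,"ty":-5.9,"tz":0,"spin":0},
  ],
)

```text
time_s: 11.67
position: [0.4981, 0.221, 0.246]
ee_rot: [[0.377, -0.926, 0.0], [-0.926, -0.377, 0.003], [-0.003, -0.001, -1.0]]
ft_force: [-1.0, 1.2, -0.2]
grip_width: 0.999
```

carry_out(
  moves=[
    {"tx":0,"ty":0,"tz":3,"spin":0},
    {"tx":0,"ty":0,"tz":5,"spin":0},
    {"tx":0,"ty":0,"tz":5,"spin":0},
    {"tx":0,"ty":0,"tz":5,"spin":0},
  ],
)

```text
time_s: 12.0
position: [0.5001, 0.2129, 0.1952]
ee_rot: [[0.369, -0.929, -0.002], [-0.929, -0.369, -0.001], [-0.0, 0.002, -1.0]]
ft_force: [0.6, 0.8, 0.7]
grip_width: 0.998
```

```bash
python3 - <<'E'
from h import *
go(.4995,.2145,.0555,-1.18)
s=arm.snapshot('wrist'); im=s['image']
for m in arm.masks_of(s,'spacer')[:4]: print(round(m['p'],2),np.round(m['extent']),im[m['pixels']].mean(0).round())
save('w6',im)
E
```

```text
tx ty tz cm [-0.17 -0.03 13.97] spin -0.013 | at [0.5001 0.2129 0.1952] ang -1.193 q [-0.15  0.18 -0.37  1.78  0.07  1.2  -1.73] F [0.6 0.8 0.7] w 0.998 t 12.0
0.91 [219. 243.  68.  55.] [186.  64.  63.]
0.77 [316. 232.  31.  63.] [224. 220. 212.]
0.77 [374. 301.  44.  78.] [ 69. 132.  82.]
0.66 [287.  96.  40.  56.] [220. 160. 228.]
```

View pics/w6.png

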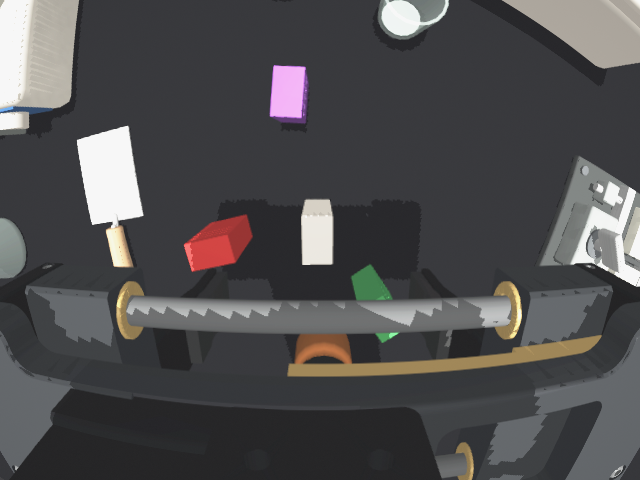

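```bash
python3 - <<'E'
from h import *
s=arm.snapshot('wrist'); 
W=unproj(s,[[301.5,265],[333.5,265],[332,216],[302.5,216]],.08,True); print(W.round(4),W.mean(0)); e=W[0]+W[1]-W[2]-W[3]; print(np.arctan2(*e[::-1]))
c=W.mean(0)*.5+np.array([.4995,.2145])*.5
go(c[0],c[1],.056,-1.18)
g=cv2.cvtColor(s['image'],cv2.COLOR_RGB2GRAY)[205:275,290:345]; print(g[35].tolist()); print(g[:,27].tolist())
E
```

```text
[[0.4793 0.2177]
 [0.4878 0.1962]
 [0.5208 0.2108]
 [0.5132 0.2299]] [0.50027561 0.21363568]
-2.761021139408103
tx ty tz cm [-0.11  0.15 14.12] spin -0.013 | at [0.5013 0.2135 0.1972] ang -1.193 q [-0.15  0.18 -0.37  1.77  0.07  1.2  -1.73] F [ 0.3 -0.5 -1.2] w 1.0 t 12.15
[41, 42, 41, 42, 41, 41, 40, 40, 41, 40, 42, 78, 195, 230, 232, 232, 232, 232, 232, 232, 232, 232, 232, 232, 232, 232, 232, 232, 232, 232, 232, 232, 232, 232, 232, 232, 232, 232, 232, 232, 232, 232, 184, 103, 40, 41, 41, 41, 41, 41, 41, 41, 42, 41, 41]
[208, 208, 207, 208, 208, 208, 208, 192, 191, 191, 191, 191, 214, 230, 233, 233, 233, 232, 233, 233, 233, 233, 233, 233, 233, 233, 232, 233, 233, 233, 233, 233, 233, 233, 232, 232, 231, 232, 232, 232, 232, 232, 232, 232, 232, 232, 232, 232, 232, 232, 232, 232, 232, 232, 232, 232, 232, 232, 232, 230, 223, 48, 41, 41, 40, 41, 41, 41, 41, 41]
```

carry_out(
  moves=[
    {"tx":-0.1,"ty":0.1,"tz":0,"spin":0},
    {"tx":-0.1,"ty":0.1,"tz":0,"spin":0},
    {"tx":-0.1,"ty":0.1,"tz":0,"spin":0},
    {"tx":-0.1,"ty":0.1,"tz":3,"spin":0},
    {"tx":-0.1,"ty":0.1,"tz":6,"spin":0},
    {"tx":-0.1,"ty":0.1,"tz":8,"spin":0},
    {"tx":-0.1,"ty":0.1,"tz":10,"spin":0},
    {"tx":-0.1,"ty":0.1,"tz":12,"spin":0},
    {"tx":-0.1,"ty":0.1,"tz":13.2,"spin":0},
    {"tx":-0.1,"ty":0.1,"tz":13.6,"spin":0},
    {"tx":-0.1,"ty":0.1,"tz":13.6,"spin":0},
  ],
  gripper=95,
)

```text
time_s: 13.07
position: [0.4989, 0.2137, 0.059]
ee_rot: [[0.369, -0.929, -0.001], [-0.929, -0.369, -0.0], [-0.0, 0.001, -1.0]]
ft_force: [-0.5, -0.3, 0.9]
grip_width: 0.629
```

carry_out(
  moves=[
    {"tx":0,"ty":0,"tz":0,"spin":0},
    {"tx":0,"ty":0,"tz":0,"spin":0},
    {"tx":0,"ty":0,"tz":0,"spin":0},
    {"tx":0,"ty":0,"tz":0,"spin":0},
    {"tx":0,"ty":0,"tz":0,"spin":0},
    {"tx":0,"ty":0,"tz":0,"spin":0},
    {"tx":0,"ty":0,"tz":0,"spin":0},
    {"tx":0,"ty":0,"tz":0,"spin":0},
    {"tx":0,"ty":0,"tz":0,"spin":0},
  ],
  gripper=255,
  newtons=40,
)

```text
time_s: 13.82
position: [0.4994, 0.2139, 0.0599]
ee_rot: [[0.369, -0.929, 0.0], [-0.929, -0.369, 0.0], [0.0, -0.0, -1.0]]
ft_force: [-1.3, -1.5, 4.5]
grip_width: 0.251
```

```bash
python3 -c "
from h import *
go(.628,-.113,.25,-1.497)
"
```

```text
tx ty tz cm [ 35.13   0.1  -19.01] spin 0.304 | at [0.4994 0.2139 0.0599] ang -1.193 q [-0.17  0.32 -0.36  1.91  0.14  0.93 -1.79] F [-1.3 -1.5  4.5] w 0.251 t 13.8167
```

carry_out(
  moves=[
    {"tx":0,"ty":0,"tz":-3,"spin":0},
    {"tx":0,"ty":0,"tz":-6,"spin":0},
    {"tx":0,"ty":0,"tz":-10,"spin":0},
    {"tx":3,"ty":0,"tz":-13,"spin":0.04},
    {"tx":6,"ty":0,"tz":-14,"spin":0.08},
    {"tx":10,"ty":0,"tz":-14,"spin":0.12},
    {"tx":14,"ty":0,"tz":-14,"spin":0.16},
    {"tx":18,"ty":0,"tz":-14,"spin":0.2},
    {"tx":22,"ty":0,"tz":-14,"spin":0.24},
    {"tx":26,"ty":0,"tz":-14,"spin":0.28},
    {"tx":30,"ty":0.1,"tz":-14,"spin":0.3},
    {"tx":33,"ty":0.1,"tz":-14,"spin":0.3},
  ],
)

```text
time_s: 14.82
position: [0.6203, -0.0974, 0.1991]
ee_rot: [[0.074, -0.997, -0.0], [-0.997, -0.074, -0.001], [0.001, 0.001, -1.0]]
ft_force: [-0.1, -0.1, -0.6]
grip_width: 0.254
```

carry_out(
  moves=[
    {"tx":2,"ty":0,"tz":0,"spin":0},
    {"tx":2,"ty":0,"tz":0,"spin":0},
    {"tx":2,"ty":0,"tz":0,"spin":0},
    {"tx":2,"ty":0,"tz":0,"spin":0},
    {"tx":2,"ty":0,"tz":0,"spin":0},
  ],
)

```text
time_s: 15.23
position: [0.6215, -0.1113, 0.1994]
ee_rot: [[0.08, -0.997, -0.0], [-0.997, -0.08, 0.001], [-0.001, 0.0, -1.0]]
ft_force: [-0.0, -0.2, -0.8]
grip_width: 0.251
```

```bash
python3 - <<'E'
from h import *
go(.6278,-.113,.11,-1.497)
s=arm.snapshot('wrist'); save('w7',s['image'])
cv2.imwrite('pics/w7c.png',cv2.resize(cv2.cvtColor(s['image'],cv2.COLOR_RGB2BGR)[130:330,180:440],None,fx=3,fy=3,interpolation=cv2.INTER_CUBIC))
np.savez('w7c.npz',K=s['camera_matrix'],E=s['extrinsics'])
E
```

```text
tx ty tz cm [ 0.22 -0.61  8.94] spin 0.006 | at [ 0.6215 -0.1113  0.1994] ang -1.491 q [ 0.2   0.33 -0.12  1.57  0.04  1.25 -1.41] F [-0.  -0.2 -0.8] w 0.251 t 15.2333
```

View pics/w7c.png

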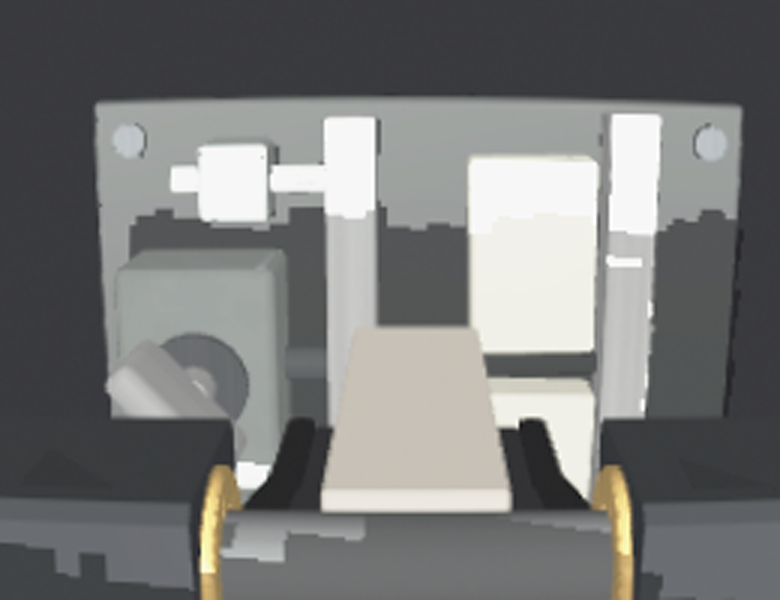

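```bash
python3 - <<'E'
from h import *
c=np.load('w7c.npz'); s={'camera_matrix':c['K'],'extrinsics':c['E']}
U=lambda L,z:unproj(s,np.array(L,float)/3+[180-.33,130-.33],z,True)*1000
t=np.array([595,-117.8]); th=.076; R=np.array([[np.cos(th),-np.sin(th)],[np.sin(th),np.cos(th)]])
f=lambda W:((W-t)@R).round(1).tolist()
print('plate',f(U([[95,103],[742,106]],.01)))
print('jaw face',f(U([[378,120],[377,320]],.028)))
print('tile',f(U([[469,157],[469,345],[597,160],[594,352]],.028)))
print('fence',f(U([[609,115],[600,400]],.028)))
for z in (.139,.145): print('sp',z,f(U([[357,327],[475,327]],z)))
print('sp top',f(U([[322,490],[510,490]],.2194)))
p=arm.state()['position'][:2]*1000; print('tcp',f(p))
E
```

```text
plate [[77.4, 100.5], [77.1, -93.3]]
jaw face [[72.2, 14.9], [15.2, 15.4]]
tile [[62.0, -10.3], [7.8, -11.0], [61.6, -46.3], [5.8, -47.5]]
fence [[74.4, -49.3], [-8.9, -50.0]]
sp 0.139 [[42.8, 15.1], [42.9, -6.6]]
sp 0.145 [[44.4, 14.7], [44.5, -6.3]]
sp top [[45.1, 14.9], [45.2, -6.5]]
tcp [27.0, 4.3]
```

carry_out(
  moves=[
    {"tx":0.2,"ty":-0.7,"tz":0,"spin":0},
    {"tx":0.2,"ty":-0.7,"tz":3,"spin":0},
    {"tx":0.2,"ty":-0.7,"tz":6,"spin":0},
    {"tx":0.2,"ty":-0.7,"tz":8,"spin":0},
    {"tx":0.2,"ty":-0.7,"tz":9.5,"spin":0},
    {"tx":0.2,"ty":-0.7,"tz":10.5,"spin":0},
    {"tx":0.2,"ty":-0.7,"tz":10.5,"spin":0},
    {"tx":0.2,"ty":-0.7,"tz":10.5,"spin":0},
  ],
)

```text
time_s: 15.95
position: [0.629, -0.1143, 0.0948]
ee_rot: [[0.078, -0.997, -0.0], [-0.997, -0.078, 0.0], [-0.0, 0.0, -1.0]]
ft_force: [-0.1, 0.8, -0.6]
grip_width: 0.247
```

```bash
python3 - <<'E'
from h import *
go(.6278,-.113,.07,-1.491)
t=np.array([595,-117.8]); th=.076; R=np.array([[np.cos(th),-np.sin(th)],[np.sin(th),np.cos(th)]])
print('tcp fix',(arm.state()['position'][:2]*1000-t)@R)
s=arm.snapshot('wrist'); save('w8',s['image'])
cv2.imwrite('pics/w8c.png',cv2.resize(cv2.cvtColor(s['image'],cv2.COLOR_RGB2BGR)[130:330,180:440],None,fx=3,fy=3,interpolation=cv2.INTER_CUBIC))
np.savez('w8c.npz',K=s['camera_matrix'],E=s['extrinsics'])
E
```

```text
tx ty tz cm [-0.14  0.11  2.48] spin -0.001 | at [ 0.629  -0.1143  0.0948] ang -1.492 q [ 0.2   0.43 -0.12  1.65  0.06  1.06 -1.42] F [-0.1  0.8 -0.6] w 0.247 t 15.95
tcp fix [34.21190828  0.92520058]
```

View pics/w8c.png

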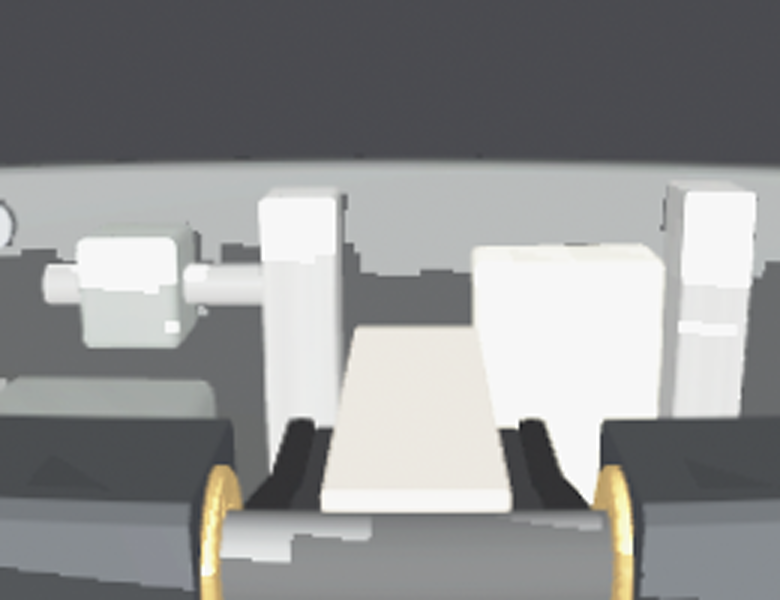

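```bash
python3 - <<'E'
from h import *
c=np.load('w8c.npz'); s={'camera_matrix':c['K'],'extrinsics':c['E']}
U=lambda L,z:unproj(s,np.array(L,float)/3+[180-.33,130-.33],z,True)*1000
t=np.array([595,-117.8]); th=.076; R=np.array([[np.cos(th),-np.sin(th)],[np.sin(th),np.cos(th)]])
f=lambda W:((W-t)@R).round(1).tolist()
print('jaw face',f(U([[343,195],[341,300]],.028)))
print('tile',f(U([[473,252],[479,327],[663,262],[660,400]],.028)))
print('fence',f(U([[683,195],[676,400]],.028)))
for z in (.035,.041): print('sp',z,f(U([[357,327],[475,327]],z)))
go(.6278,-.113,.07,-1.491)
E
```

```text
jaw face [[73.6, 14.1], [53.7, 14.8]]
tile [[62.9, -10.0], [48.5, -11.3], [61.2, -46.1], [33.7, -47.2]]
fence [[74.1, -49.4], [33.7, -50.4]]
sp 0.035 [[50.3, 11.4], [50.3, -10.1]]
sp 0.041 [[51.9, 11.1], [51.9, -9.8]]
tx ty tz cm [-0.16  0.16  2.56] spin -0.002 | at [ 0.6295 -0.1145  0.0956] ang -1.493 q [ 0.2   0.43 -0.12  1.65  0.06  1.06 -1.42] F [ 0.2 -0.5 -0.5] w 0.252 t 16.0
```

carry_out(
  moves=[
    {"tx":-0.12,"ty":0,"tz":0,"spin":0},
    {"tx":-0.12,"ty":0,"tz":0.3,"spin":0},
    {"tx":-0.12,"ty":0,"tz":0.6,"spin":0},
    {"tx":-0.12,"ty":0,"tz":0.9,"spin":0},
    {"tx":-0.12,"ty":0,"tz":1.2,"spin":0},
    {"tx":-0.12,"ty":0,"tz":1.2,"spin":0},
  ],
)

```text
time_s: 16.5
position: [0.6281, -0.1135, 0.0817]
ee_rot: [[0.078, -0.997, -0.001], [-0.997, -0.078, 0.0], [-0.0, 0.001, -1.0]]
ft_force: [-0.2, 0.1, -1.3]
grip_width: 0.246
```

```bash
python3 - <<'E'
from h import *
go(.6278,-.113,.07,-1.491); print(arm.state()['moment'])
E
```

```text
tx ty tz cm [-0.05  0.03  1.17] spin -0.002 | at [ 0.6281 -0.1135  0.0817] ang -1.493 q [ 0.2   0.45 -0.12  1.67  0.06  1.03 -1.43] F [-0.2  0.1 -1.3] w 0.246 t 16.5
[ 0.03652939  0.05351415 -0.01877903]
```

carry_out(
  moves=[
    {"tx":0,"ty":0,"tz":0.3,"spin":0},
    {"tx":0,"ty":0,"tz":0.6,"spin":0},
    {"tx":0,"ty":0,"tz":0.9,"spin":0},
    {"tx":0,"ty":0,"tz":1.1,"spin":0},
    {"tx":0,"ty":0,"tz":1.1,"spin":0},
    {"tx":0,"ty":0,"tz":1.1,"spin":0},
  ],
)

```text
time_s: 17.0
position: [0.6285, -0.1135, 0.0714]
ee_rot: [[0.078, -0.997, -0.0], [-0.997, -0.078, 0.0], [-0.0, 0.0, -1.0]]
ft_force: [0.2, -0.1, 0.2]
grip_width: 0.25
```

```bash
python3 - <<'E'
from h import *
go(.6278,-.113,.07,-1.491); print(arm.state()['moment'])
s=arm.snapshot('wrist')
cv2.imwrite('pics/w9c.png',cv2.resize(cv2.cvtColor(s['image'],cv2.COLOR_RGB2BGR)[130:330,180:440],None,fx=3,fy=3,interpolation=cv2.INTER_CUBIC))
np.savez('w9c.npz',K=s['camera_matrix'],E=s['extrinsics'])
E
```

```text
tx ty tz cm [-0.05  0.07  0.14] spin -0.002 | at [ 0.6285 -0.1135  0.0714] ang -1.493 q [ 0.2   0.46 -0.12  1.67  0.06  1.02 -1.43] F [ 0.2 -0.1  0.2] w 0.25 t 17.0
[ 0.04211959  0.04904067 -0.06065619]
```

View pics/w9c.png

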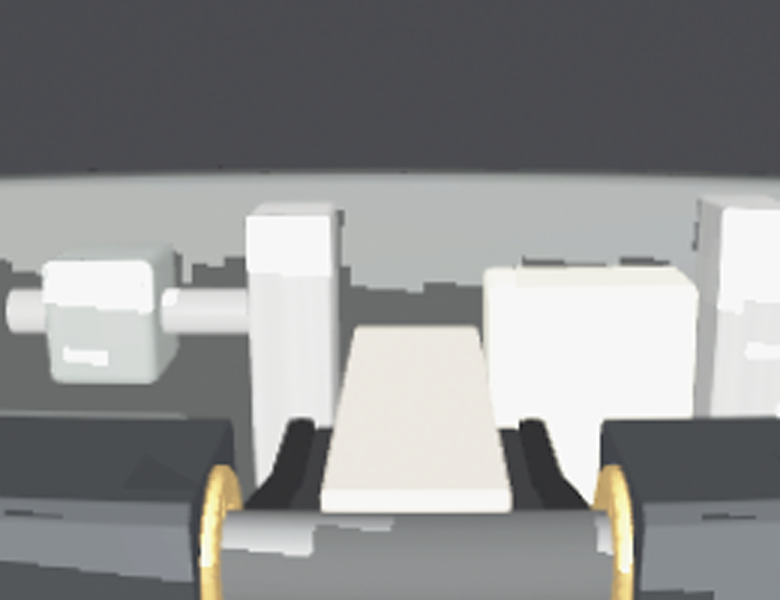

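carry_out(
  moves=[
    {"tx":0,"ty":0,"tz":0.1,"spin":0},
    {"tx":0,"ty":0,"tz":0.1,"spin":0},
    {"tx":0.1,"ty":0,"tz":0.1,"spin":0},
    {"tx":0.15,"ty":0,"tz":0.1,"spin":0},
    {"tx":0.2,"ty":0,"tz":0.1,"spin":0},
    {"tx":0.25,"ty":0,"tz":0.1,"spin":0},
    {"tx":0.25,"ty":0,"tz":0.1,"spin":0},
  ],
  newtons=60,
)

```text
time_s: 17.63
position: [0.6289, -0.1159, 0.0706]
ee_rot: [[0.078, -0.997, 0.0], [-0.997, -0.078, 0.0], [-0.0, -0.0, -1.0]]
ft_force: [-0.6, -0.4, -0.2]
grip_width: 0.246
```

```bash
python3 - <<'E'
from h import *
go(.6278,-.113,.07,-1.491); print(arm.state()['moment'])
E
```

```text
tx ty tz cm [-0.3   0.08  0.06] spin -0.002 | at [ 0.6289 -0.1159  0.0706] ang -1.493 q [ 0.2   0.46 -0.12  1.67  0.06  1.01 -1.43] F [-0.6 -0.4 -0.2] w 0.246 t 17.6333
[ 0.16883869  0.05750675 -0.00652549]
```

carry_out(
  moves=[
    {"tx":0.05,"ty":0,"tz":0,"spin":0},
    {"tx":0.1,"ty":0,"tz":0,"spin":0},
    {"tx":0.15,"ty":0,"tz":0,"spin":0},
    {"tx":0.15,"ty":0,"tz":0,"spin":0},
    {"tx":0.15,"ty":0,"tz":0,"spin":0},
  ],
)

```text
time_s: 18.05
position: [0.629, -0.1176, 0.0706]
ee_rot: [[0.078, -0.997, 0.0], [-0.997, -0.078, -0.0], [0.0, -0.0, -1.0]]
ft_force: [0.4, 1.1, 0.5]
grip_width: 0.247
```

```bash
python3 - <<'E'
from h import *
go(.6278,-.113,.07,-1.491); print(arm.state()['moment'])
E
```

```text
tx ty tz cm [-0.47  0.08  0.06] spin -0.002 | at [ 0.629  -0.1176  0.0706] ang -1.493 q [ 0.21  0.46 -0.12  1.67  0.06  1.01 -1.42] F [0.4 1.1 0.5] w 0.247 t 18.05
[ 0.16359727 -0.02017746  0.02413069]
```

carry_out(
  moves=[
    {"tx":0.05,"ty":0,"tz":0,"spin":0},
    {"tx":0.1,"ty":0,"tz":0,"spin":0},
    {"tx":0.1,"ty":0,"tz":0,"spin":0},
    {"tx":0.1,"ty":0,"tz":0,"spin":0},
  ],
)

```text
time_s: 18.38
position: [0.629, -0.1179, 0.0705]
ee_rot: [[0.078, -0.997, -0.0], [-0.997, -0.078, 0.001], [-0.001, 0.0, -1.0]]
ft_force: [0.1, 2.0, -0.1]
grip_width: 0.25
```

```bash
python3 - <<'E'
from h import *
go(.6278,-.113,.07,-1.491); print(arm.state()['moment'])
E
```

```text
tx ty tz cm [-0.5   0.09  0.05] spin -0.002 | at [ 0.629  -0.1179  0.0705] ang -1.493 q [ 0.21  0.46 -0.12  1.67  0.06  1.01 -1.42] F [ 0.1  2.  -0.1] w 0.25 t 18.3833
[ 0.74347478  0.03223399 -0.08449304]
```

carry_out(
  moves=[
    {"tx":0.05,"ty":0,"tz":0,"spin":0},
    {"tx":0.05,"ty":0,"tz":0,"spin":0},
    {"tx":0.05,"ty":0,"tz":0,"spin":0},
    {"tx":0.05,"ty":0,"tz":0,"spin":0},
  ],
)

```text
time_s: 18.72
position: [0.6291, -0.118, 0.0705]
ee_rot: [[0.078, -0.997, 0.0], [-0.997, -0.078, 0.001], [-0.001, -0.0, -1.0]]
ft_force: [-0.0, 5.1, 0.3]
grip_width: 0.246
```

```bash
python3 - <<'E'
from h import *
for i in range(3): go(.6278,-.113,.07,-1.491); print(arm.state()['moment']); arm.snapshot('top')
E
```

```text
tx ty tz cm [-0.51  0.1   0.05] spin -0.001 | at [ 0.6291 -0.118   0.0705] ang -1.492 q [ 0.21  0.46 -0.12  1.67  0.06  1.01 -1.42] F [-0.   5.1  0.3] w 0.246 t 18.7167
[ 1.34455399 -0.03001261 -0.09012602]
tx ty tz cm [-0.51  0.1   0.06] spin -0.001 | at [ 0.6292 -0.1181  0.0706] ang -1.492 q [ 0.21  0.46 -0.12  1.67  0.06  1.01 -1.42] F [-0.2  5.4  1. ] w 0.246 t 18.7667
[ 1.31804419  0.00414701 -0.09366736]
tx ty tz cm [-0.51  0.1   0.05] spin -0.001 | at [ 0.6292 -0.1181  0.0705] ang -1.492 q [ 0.21  0.46 -0.12  1.67  0.06  1.01 -1.42] F [-0.1  6.   0.3] w 0.252 t 18.8167
[ 1.35643165 -0.06803646 -0.04246414]
```

carry_out(
  moves=[
    {"tx":0.03,"ty":0,"tz":0,"spin":0},
    {"tx":0.06,"ty":0,"tz":0,"spin":0},
    {"tx":0.06,"ty":0,"tz":0,"spin":0},
    {"tx":0.06,"ty":0,"tz":0,"spin":0},
    {"tx":0.06,"ty":0,"tz":0,"spin":0},
  ],
)

```text
time_s: 19.28
position: [0.6292, -0.1181, 0.0706]
ee_rot: [[0.079, -0.997, -0.0], [-0.997, -0.079, 0.002], [-0.002, 0.0, -1.0]]
ft_force: [-0.4, 7.1, 0.5]
grip_width: 0.252
```

```bash
python3 - <<'E'
from h import *
for i in range(2): go(.6278,-.113,.07,-1.491); print(arm.state()['moment']); arm.snapshot('top')
s=arm.snapshot('wrist')
a=cv2.resize(cv2.cvtColor(s['image'],cv2.COLOR_RGB2BGR)[170:300,230:480],None,fx=3,fy=3,interpolation=cv2.INTER_CUBIC)
cv2.imwrite('pics/w10c.png',a)
np.savez('w10c.npz',K=s['camera_matrix'],E=s['extrinsics'])
E
```

```text
tx ty tz cm [-0.52  0.1   0.06] spin -0.001 | at [ 0.6292 -0.1181  0.0706] ang -1.492 q [ 0.21  0.46 -0.12  1.67  0.06  1.02 -1.42] F [-0.4  7.1  0.5] w 0.252 t 19.2833
[ 1.64851266  0.09541512 -0.1054709 ]
tx ty tz cm [-0.52  0.1   0.06] spin -0.001 | at [ 0.6292 -0.1181  0.0706] ang -1.492 q [ 0.21  0.46 -0.12  1.67  0.06  1.02 -1.42] F [-0.3  6.4 -0. ] w 0.248 t 19.3333
[ 1.63827531  0.07829617 -0.08643922]
```

View pics/w10c.png

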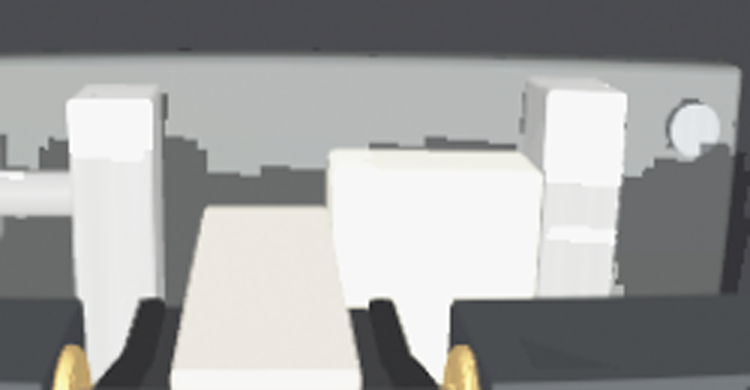

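carry_out(
  moves=[
    {"tx":0.05,"ty":0,"tz":0,"spin":0},
    {"tx":0.1,"ty":0,"tz":0,"spin":0},
    {"tx":0.1,"ty":0,"tz":0,"spin":0},
    {"tx":0.1,"ty":0,"tz":0,"spin":0},
    {"tx":0.1,"ty":0,"tz":0,"spin":0},
    {"tx":0.1,"ty":0,"tz":0,"spin":0},
  ],
)

```text
time_s: 19.93
position: [0.6292, -0.1182, 0.0706]
ee_rot: [[0.079, -0.997, -0.0], [-0.997, -0.079, 0.002], [-0.002, 0.0, -1.0]]
ft_force: [-0.7, 8.5, 1.8]
grip_width: 0.247
```

```bash
python3 - <<'E'
from h import *
go(.6278,-.113,.07,-1.491); print(arm.state()['moment'])
s=arm.snapshot('wrist')
t=np.array([595,-117.8]); th=.076; R=np.array([[np.cos(th),-np.sin(th)],[np.sin(th),np.cos(th)]])
f=lambda W:((W-t)@R).round(1).tolist()
c=np.load('w10c.npz'); s2={'camera_matrix':c['K'],'extrinsics':c['E']}
U=lambda L,z:unproj(s2,np.array(L,float)/3+[230-.33,170-.33],z,True)*1000
print('tile',f(U([[330,158],[343,295],[543,172],[537,295]],.028)),'fence',f(U([[547,92],[540,295]],.028)),'jaw',f(U([[160,95],[162,290]],.028)),'sp bottom',f(U([[205,208],[329,208]],.013)))
go(.6278,-.113,.07,-1.491); print(arm.state()['moment'])
E
```

```text
tx ty tz cm [-0.53  0.1   0.06] spin -0.0 | at [ 0.6292 -0.1182  0.0706] ang -1.491 q [ 0.21  0.46 -0.12  1.67  0.06  1.02 -1.42] F [-0.7  8.5  1.8] w 0.247 t 19.9333
[ 2.25907737  0.22896182 -0.11569493]
tile [[63.2, -13.6], [39.2, -16.3], [61.0, -49.8], [39.0, -50.3]] fence [[74.6, -49.7], [39.0, -50.8]] jaw [[73.7, 14.3], [40.1, 14.7]] sp bottom [[50.6, 8.0], [50.6, -14.5]]
tx ty tz cm [-0.53  0.1   0.06] spin -0.001 | at [ 0.6292 -0.1182  0.0706] ang -1.492 q [ 0.21  0.46 -0.12  1.67  0.06  1.02 -1.42] F [-0.4  8.4  0.6] w 0.247 t 19.9833
[ 2.26149092  0.25105171 -0.14155802]
```

carry_out(
  moves=[
    {"tx":0.05,"ty":0,"tz":0,"spin":0},
    {"tx":0.05,"ty":0,"tz":0,"spin":0},
    {"tx":0.05,"ty":0,"tz":0,"spin":0},
    {"tx":0.05,"ty":0,"tz":0,"spin":0},
    {"tx":0.05,"ty":0,"tz":0,"spin":0},
    {"tx":0.05,"ty":0,"tz":0,"spin":0},
  ],
)

```text
time_s: 20.48
position: [0.6292, -0.1182, 0.0706]
ee_rot: [[0.079, -0.997, -0.001], [-0.997, -0.079, 0.003], [-0.003, 0.0, -1.0]]
ft_force: [-0.9, 9.5, 2.2]
grip_width: 0.25
```

```bash
python3 - <<'E'
from h import *
go(.6278,-.113,.07,-1.491); print(arm.state()['moment']); print(arm.finish_job())
E
```

```text
tx ty tz cm [-0.53  0.1   0.06] spin -0.0 | at [ 0.6292 -0.1182  0.0706] ang -1.491 q [ 0.21  0.46 -0.12  1.67  0.06  1.02 -1.42] F [-0.9  9.5  2.2] w 0.25 t 20.4833
[ 2.51256122  0.31140324 -0.13716099]
the job is handed in; nothing more can be done
None
```

I wound the key to its stop and stood the white spacer on the bed beside the narrower tile. The spacer now presses that tile against the fence, and I handed the job in at about 20.5 s while still holding it. The hand-in gives no verdict.

**Key and jaw:** I wound the key in four part turns, regripping once. The wrist torque rose sharply at the stop. A wrist picture then put the wing at about 2.34 rad and the jaw face about 65 mm from the fence.

**Final push:** The wrist force was about 9.5 N towards the fence. The spacer was gripped at 60 N with the fingers 22 mm apart, and the tool leaned less than 0.01 rad.

**Last picture, taken at about 7 N, before the last two small pushes:**
- **Tile and fence:** the tile edge was at −49.8 to −50.3 mm and the fence face at about −50 mm, so flush within measuring error.
- **Spacer and jaw:** they were about 6 mm apart.
- **Fingertips:** from the arm's own position, they were about 17 mm above the tile.

**Weaker checks:** I checked squareness only to about 0.02–0.03 rad, by pixel edges, which is close to the 0.03 rad limit. I saw no sign of the wider tile or the glassware moving, but did not measure them again at the end.

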